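# Reset the counting toy under the stairs

### The arm

A 6-joint arm with a two-finger parallel gripper is mounted at the origin on the work surface. World frame = base frame: x ahead of the robot, y to its left, z up, the work surface at z = 0. Lengths are in mm, angles in rad, forces in N, time in s.
With the tool pointing down it reaches from about 300 to 775 mm from the base axis. Payload 14.6 kg.
Tool frame: the origin (TCP) lies on the centre line of the jaws, within the pads' length; the fingertips stand 19 mm ahead of it and the grasp point (between the pads) is the TCP (bot.tip_reach is the distance from the TCP to the fingertips, in mm); z points along the fingers, y is the line along which they close (so a half turn about z gives the same grasp; the last joint's range is limited). The gripper opens to 85 mm and grips with 20 to 120 N. Pads are 22 mm wide; open, the fingers measure 114 mm over their backs; the gripper's body (76 mm by 85 mm) begins 54 mm behind the grasp point. The pads swing forward as they close: fully open they stand 13 mm farther back than shut.
Start: joints at [-1.227, 0.3, 1.521, -0, 1.321, -0.067], TCP at [219.631, -504.234, 250.281] pointing down, gripper open.
Joint ranges: [-3.03, 3.03], [-0.79, 2.21], [0.23, 2.52], [-1.04, 4.18], [0, 3.07], [-2.55, 2.55]. Speed limits (rad/s): [2.22, 2.22, 2.57, 3.14, 3.14, 3.14].

### API

Orientations are given as a unit quaternion [w, x, y, z].
In Python, from rig import bot gives the robot as it stands. Calls block until the motion is done:
- bot.move_to(position, orientation): joint-space move of the TCP to a pose.
- bot.servo_line(position, attitude=None, speed=150, until_force=None): straight line of the TCP; attitude=None keeps the orientation; speed is the mean speed in mm/s. With until_force (N) it stops when the force on the tool has changed by that much, and returns True; else False.
- bot.move_joints(angles): joint-space move.
- bot.move_gripper(opening, grip_force=None): finger opening in mm; grip_force is the grip in N (None keeps the last); returns when the fingers have stopped.
- bot.dwell(seconds).
- bot.ik(position, orientation): joint angles nearest the present ones, or None.
- bot.read_state(): the state.
- bot.read_camera(name): name is "scene" or "side" or "wrist"; returns a dict with "image" (420x560x3 uint8, blue, green, red), "depth" (420x560 float32, mm along the optical axis (not along the pixel's ray), 0 where there is no reading), "fovy" (degrees; the focal length in pixels is half the picture's height over the tangent of half this angle, whatever the lens; pixels are square), "cx", "cy" (the principal point, pixels), "k1" (the pictures are not rectified: a ray, as slopes to the right and down, at radius r is drawn at 1 + k1 r^2 times it, then the intrinsics apply), "eye" and "attitude" of the camera in the world; the wrist camera has in their place "mount" (4x4, takes a point from camera to tool coordinates, whose origin is the TCP and whose axes are the flange's). Camera axes: x right, y down, z forward; pixel columns grow to the right and rows downward; lengths in mm; the calibration is good to about 2 mm. A picture is of the moment at which its call begins: read the wrist's pose just before it.
A pose or a line that the arm cannot do raises bot.MotionError and nothing moves.
- bot.finish_job(): hands the job in; it is judged then, once.
The state is a dict: "clock": time; "joint_positions": joint angles; "qvel": joint speeds; "effort": joint torques, N m; "ee_pos": TCP position; "tool_rot": TCP orientation; "ft_force": force on the tool from outside, world axes, zero at the start; "moment": the same for the moment, N m; "grip_width": finger opening in mm; "grip_force": force on a finger pad.
Only numpy, scipy, OpenCV 4.12 (cv2) and the standard library are available. Lean on these libraries where they do the work, as an engineer would, in place of code of your own. Each camera call takes 0.05 s, during which the arm holds its last target. There are 200 camera calls.

### The job

First turn the counting dial back to the empty-ring mark and leave it there for a moment. Then move every shaker from the pull-out tray's pockets into the brown wooden box, push the emptied tray fully home until it stays shut, and click the dial round so that it points to as many pips as there are shakers in the box. Leave the box standing flat on the shelf top, and do not disturb the ball, clacker, prism and cups.

Things in the scene. Friction and masses are not known exactly. Their poses are not given: they have to be found in the camera images.
- console: Fixed beech counting toy: housing 130 (its x) x 326 (its y) x 65 mm high. Origin: centre of the housing's underside, on the shelf top. Its -x side (towards the robot) is the front, where the tray slides in and out; z up. Both the tray and the dial are mounted on it.
- tray (a joint): The spring-loaded pull-out tray, sliding along the console's x. 0 = fully out (as at the start), 0.08 m = fully home. A snap-over spring pushes it out over the first half of the travel (at most about 5 N) and draws it home over the second half, where it stays. A standing shaker will not pass under the housing (opening 42 mm high).
- tray_front (a point): Middle of the front (robot-side) face of the tray's white front plate, 22 mm above the shelf top; moves with the tray; axes as the console's. The plate is 316 mm wide, 12 mm thick, 4 to 40 mm above the shelf top. Fully out the face lies at x = -157 mm, y = 0 in the console's frame, home at x = -77 mm.
- pockets (a point): Centre of the pocket row, at the height of the pocket floors, 10 mm above the shelf top; moves with the tray; axes as the console's. Blue block 80 (x) x 302 (y) mm, top 24 mm above the shelf top, with five pockets 40 x 40 mm, 14 mm deep, at y = -128, -64, 0, 64 and 128 mm. With the tray out it lies at x = -105 mm, y = 0 in the console's frame.
- dial (a joint): The orange counting dial on the housing top, a selector with six clicks 0.5236 rad apart: 0 = empty-ring mark, 0.524 = one pip, 1.047 = two, 1.571 = three, 2.094 = four, 2.618 = five pips. Grows clockwise seen from above; stops at both ends. A sprung ball holds it at each mark (about 0.1 N m to turn) and draws it to the nearest one when let go.
- dial_grip (a point): On the dial's axis at the height to grip, 101.5 mm above the shelf top. Site x points along the grip bar to its pointer end, z up. The bar is 70 mm long, 18 mm thick, from 78 to 114 mm above the shelf top, on a disc 76 mm across. In the console's frame the axis is at x 0, y -60 mm, and at dial value 0 the pointer is 165 degrees counter-clockwise from the console's x.
- dial_pointer (a point): Top of the pointer end of the dial's bar (white stripe on the bar), 35 mm from the axis, 114 mm above the shelf top. Pip marks (black dots on white 17 mm tiles) lie round the dial on the housing top, 54 mm from the axis, from the empty ring clockwise to five pips.
- basket: Loose brown wooden box without lid, lined grey: 250 (x) x 190 (y) x 50 mm high, walls and floor 6 mm, 600 g. Origin: centre of its underside; z up.
- shaker_red: Rattle shaker: square beech post 34 x 34 x 75 mm with rounded edges with a red band and top, 90 g. Origin: centre of its underside when it stands; z is its long axis. It may be absent. At the start it stands in a tray pocket, underside 10 mm above the shelf top, top at 85 mm; sides within 4 degrees of the tray's.
- shaker_red_mid (a point): Middle of the red shaker, 37.5 mm along its z axis from its origin.
- shaker_green: Rattle shaker: square beech post 34 x 34 x 75 mm with rounded edges with a green band and top, 90 g. Origin: centre of its underside when it stands; z is its long axis. It may be absent. At the start it stands in a tray pocket, underside 10 mm above the shelf top, top at 85 mm; sides within 4 degrees of the tray's.
- shaker_green_mid (a point): Middle of the green shaker, 37.5 mm along its z axis from its origin.
- shaker_yellow: Rattle shaker: square beech post 34 x 34 x 75 mm with rounded edges with a yellow band and top, 90 g. Origin: centre of its underside when it stands; z is its long axis. It may be absent. At the start it stands in a tray pocket, underside 10 mm above the shelf top, top at 85 mm; sides within 4 degrees of the tray's.
- shaker_yellow_mid (a point): Middle of the yellow shaker, 37.5 mm along its z axis from its origin.
- shaker_blue: Rattle shaker: square beech post 34 x 34 x 75 mm with rounded edges with a blue band and top, 90 g. Origin: centre of its underside when it stands; z is its long axis. It may be absent. At the start it stands in a tray pocket, underside 10 mm above the shelf top, top at 85 mm; sides within 4 degrees of the tray's.
- shaker_blue_mid (a point): Middle of the blue shaker, 37.5 mm along its z axis from its origin.
- shaker_white: Rattle shaker: square beech post 34 x 34 x 75 mm with rounded edges with a white band and top, 90 g. Origin: centre of its underside when it stands; z is its long axis. It may be absent. At the start it stands in a tray pocket, underside 10 mm above the shelf top, top at 85 mm; sides within 4 degrees of the tray's.
- shaker_white_mid (a point): Middle of the white shaker, 37.5 mm along its z axis from its origin.
- ball: Bystander: ridged green silicone ball with a small flat foot, 73 mm across, 69 mm high. Origin under its centre.
- clacker: Bystander: beech clacker paddle lying flat, 195 mm long, 70 mm wide, 27 mm high, handle to its -x. Origin near its middle, at its underside.
- prism: Bystander: frosted glass prism, 70 x 66 mm, 60 mm high. Origin: centre of its underside.
- cups: Bystander: nest of three pale blue ceramic cups, 80 mm across, 86 mm high. Origin: centre of the underside.
Mind the look-alikes: they are no part of the job. What is shaped like the shaker_red but purple is not meant.

How it is judged:
By the outcome, as a careful person would: the job done as asked, in the order asked, and still so for the second after the job is handed in, with the robot touching nothing.
Of shaker_red, shaker_green, shaker_yellow, shaker_blue, shaker_white only 3 to 5 are there at a start; the rules pass over those that are not, and their reading is None.
At some moment in a run one of basket may be knocked a few centimetres aside while the robot is not near it.
Once in a run the grip may slacken for a moment while it holds something.
It also fails if it takes over 210 s, if anything falls off the work surface, if the arm or the gripper's body presses on something with over 40 N, if the wrist force passes 120 N, or if a joint passes its speed limit or range.

## Working session

There is one attempt and no reset: what is moved stays moved. The work goes in short steps, each a Python script; the robot and the scene stay as the last script left them, time stands still between calls to the robot, and variables do not carry over. Pictures are saved under pics/ and viewed, at most 14 in all, crops included, and the job is handed in when it is done.

```bash
ls; mkdir -p pics
python3 - <<'E'
from rig import bot
import cv2,numpy as np
for n in ("scene","side"):
    c=bot.read_camera(n); cv2.imwrite(f"pics/{n}0.png",c["image"]); np.savez(f"{n}0.npz",**c)
    print(n,{k:v for k,v in c.items() if k not in("image","depth")}, (c["depth"]>0).mean())
c=bot.read_camera("wrist"); print({k:v for k,v in c.items() if k not in("image","depth")})
print(bot.read_state())
E
```

```text
pics
scene {'fovy': 51.122644913115046, 'cx': 277.658882926861, 'cy': 208.36400313753316, 'k1': 0.046063803165907136, 'eye': array([1118.86088579,  729.54666514,  837.74987209]), 'attitude': array([-0.1390049 ,  0.29334064,  0.86089647, -0.39177312])} 0.9962372448979592
side {'fovy': 48.12011835567323, 'cx': 274.46211931191255, 'cy': 205.01201854792043, 'k1': -0.11233231416700343, 'eye': array([254.01209914, 673.38891918, 935.21449526]), 'attitude': array([ 0.07838573, -0.23204447,  0.90766968, -0.34080316])} 0.9957015306122449
{'fovy': 58.83513028699012, 'cx': 281.24149518992897, 'cy': 211.8026830484279, 'k1': -0.0641423212512328, 'mount': array([[ 3.47371561e-04, -9.65609717e-01, -2.59995681e-01,
         6.55902648e+01],
       [ 9.99999471e-01,  8.36441803e-05,  1.02541605e-03,
         4.07528599e-01],
       [-9.68404572e-04, -2.59995900e-01,  9.65609235e-01,
        -1.23753185e+02],
       [ 0.00000000e+00,  0.00000000e+00,  0.00000000e+00,
         1.00000000e+00]])}
{'clock': 0.15, 'joint_positions': array([-1.22658529e+00,  3.00368521e-01,  1.52140913e+00,  9.30627879e-06,
        1.32070986e+00, -6.65811525e-02]), 'qvel': array([-2.00224674e-04, -1.97730971e-03, -8.70264202e-04,  3.90343719e-04,
       -1.29018448e-03, -8.12823866e-05]), 'effort': array([-8.25911648e-04, -5.43668711e+01, -3.61889577e+01, -1.39669683e-04,
        3.13613993e-03,  1.36780136e-05]), 'ee_pos': array([ 219.59203533, -504.09572104,  249.85032572]), 'tool_rot': array([-4.43746247e-04,  9.78980413e-01,  2.03953794e-01, -5.74456898e-05]), 'ft_force': array([ 0.31894661,  0.65963317, -0.1066859 ]), 'moment': array([-0.00163226,  0.03327397, -0.04314733]), 'grip_force': 0.0, 'grip_width': 85.45854924019784}
```

View pics/scene0.png

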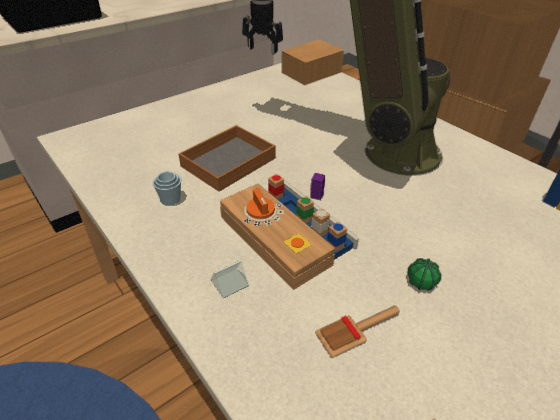

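View pics/side0.png

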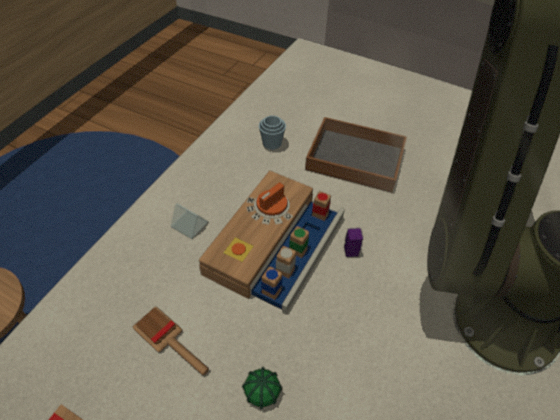

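The scene shows four shakers: red at scene (276,181), green (306,202), white (321,217) and blue (338,230). The pocket between red and green is empty. The purple look-alike is in front of the tray at (318,186). The basket is at (228,158) and the dial at (260,205). In the side view the same order reads red (322,197), green (300,234), white (287,254), blue (271,273).

```bash
cat > h.py <<'E'
import numpy as np, cv2
from scipy.spatial.transform import Rotation as R
from rig import bot
def q2R(q): return R.from_quat([q[1],q[2],q[3],q[0]]).as_matrix()
def R2q(m): x=R.from_matrix(m).as_quat(); return [x[3],x[0],x[1],x[2]]
def pose(c,st=None):
    if "mount" in c:
        T=np.eye(4);T[:3,:3]=q2R(st["tool_rot"]);T[:3,3]=st["ee_pos"];T=T@c["mount"];return T[:3,:3],T[:3,3]
    return q2R(c["attitude"]),np.array(c["eye"])
def K(c):
    f=210/np.tan(np.radians(float(c["fovy"]))/2);return f
def rays(c,uv):
    uv=np.asarray(uv,float).reshape(-1,2);f=K(c)
    d=(uv-[float(c["cx"]),float(c["cy"])])/f; s=d.copy()
    for _ in range(20): s=d/(1+float(c["k1"])*(s**2).sum(1,keepdims=True))
    return np.c_[s,np.ones(len(s))]
def deproj(c,uv,st=None):
    Rm,e=pose(c,st);uv=np.asarray(uv).reshape(-1,2);r=rays(c,uv)
    z=np.array(c["depth"])[np.round(uv[:,1]).astype(int),np.round(uv[:,0]).astype(int)]
    return (r*z[:,None])@Rm.T+e
def cloud(c,st=None):
    v,u=np.mgrid[0:420,0:560];return deproj(c,np.c_[u.ravel(),v.ravel()],st).reshape(420,560,3)
def tri(obs):  # [(R,e,ray)]
    A=np.zeros((3,3));b=np.zeros(3)
    for Rm,e,r in obs:
        d=Rm@r;d/=np.linalg.norm(d);P=np.eye(3)-np.outer(d,d);A+=P;b+=P@e
    return np.linalg.solve(A,b)
def project(c,p,st=None):
    Rm,e=pose(c,st);q=(np.asarray(p).reshape(-1,3)-e)@Rm;s=q[:,:2]/q[:,2:]
    return s*(1+float(c["k1"])*(s**2).sum(1,keepdims=True))*K(c)+[float(c["cx"]),float(c["cy"])]
def down(yaw):  # tool z down, tool x at world yaw
    c,s=np.cos(yaw),np.sin(yaw);return R2q(np.array([[c,s,0],[s,-c,0],[0,0,-1]]))
E
python3 - <<'E'
from h import *
np.set_printoptions(precision=1,suppress=True)
a={n:dict(np.load(n+"0.npz")) for n in("scene","side")}
P={"red":((276,181),(322,197)),"green":((306,202),(300,234)),"white":((321,217),(287,254)),"blue":((338,230),(271,273)),"purple":((318,178),(354,235)),"baskN":((238,130),(324,120)),"bask2":((275,153),(393,187)),"bask3":((222,183),(306,157))}
for k,(p,q) in P.items():
    print(k,deproj(a["scene"],p)[0],deproj(a["side"],q)[0],tri([(*pose(a[n]),rays(a[n],u)[0]) for n,u in(("scene",p),("side",q))]))
E
```

```text
red [509.7 -49.5  84.1] [502.9 -60.1  86.2] [503.7 -60.9  78.9]
green [503.2  72.8  85.2] [499.5  67.7  86.6] [500.1  67.4  82.4]
white [512.4 142.3  86.2] [500.2 130.6  85.8] [502.2 128.6  75.2]
blue [511.8 204.1  86.8] [506.  193.5  90.5] [506.9 195.   82.8]
purple [397.    3.2  75.1] [391.6   4.   78.1] [392.7  -1.5  70.6]
baskN [ 397.7 -411.1   36.7] [ 636.3 -376.1   49.9] [ 559.1 -161.7  220.9]
bask2 [ 348.5 -262.5    0.2] [ 368.3 -239.1   25.4] [ 368.2 -238.9   22.8]
bask3 [ 597.3 -202.8   23.7] [ 611.  -198.9   55.6] [ 609.5 -190.4   48.8]
```

Run:
```python
from h import *
np.set_printoptions(precision=2,suppress=True)
for i,p in enumerate([(560,-200,400),(600,70,380)]):
    q=down(0); print(bot.ik(p,q))
    bot.move_to(p,q); bot.dwell(.3)
    st=bot.read_state(); c=bot.read_camera("wrist")
    cv2.imwrite(f"pics/w{i}.png",c["image"]); np.savez(f"w{i}.npz",**c,ee_pos=st["ee_pos"],tool_rot=st["tool_rot"])
    print(st["ee_pos"],st["joint_positions"],st["clock"])
```

```text
[-0.4   0.35  1.12 -0.    1.67  1.17]
[ 559.86 -200.35  399.93] [-0.41  0.35  1.12  0.    1.67  1.17] 2.2
[ 0.06  0.37  1.13 -0.    1.64  1.63]
[600.08  69.24 380.08] [ 0.05  0.37  1.13 -0.    1.64  1.63] 3.6083
```

View pics/w0.png

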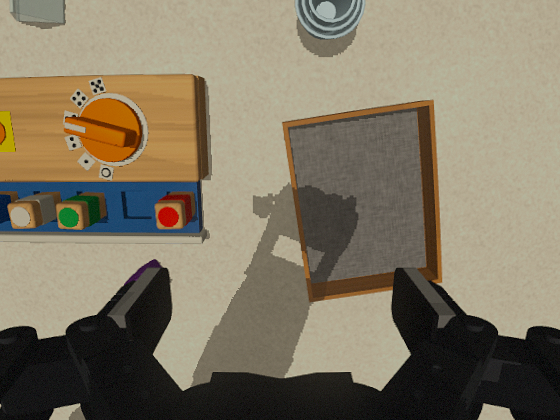

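View pics/w1.png

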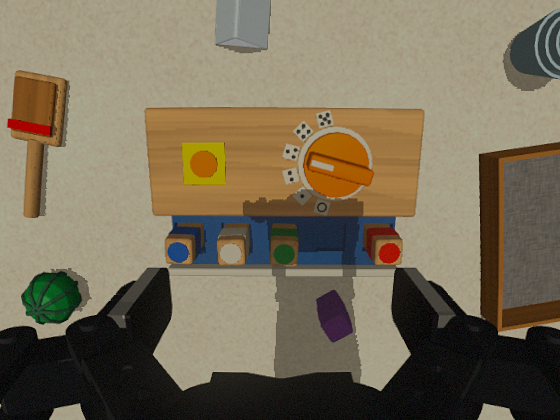

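The wrist views show the tops in w1: blue (178,252), white (231,253), green (284,254) and red (389,252). The dial axis is near (335,163), with its pointer stripe at (320,161) pointing left to about three pips. The basket in w0 has corners (285,123), (434,101), (440,280) and (311,299). I'll measure precisely from both depth clouds.

```bash
cat > meas.py <<'E'
from h import *
def rect(P): # xy points -> centre,size,angle (of first side) 
    (x,y),(w,h),a=cv2.minAreaRect(P.astype(np.float32)); return np.round([x,y,w,h,a],1)
def trim(P,lo=1): 
    return P
def measure(c,st):
    C=cloud(c,st); X,Y,Z=C[...,0],C[...,1],C[...,2]; out={}
    ok=np.array(c["depth"])>0
    hsv=cv2.cvtColor(c["image"],cv2.COLOR_BGR2HSV)
    # posts: tops 78..92
    m=(ok&(Z>79)&(Z<92)&(X>440)&(X<540)&(Y>-150)&(Y<270)).astype(np.uint8)
    n,L,S,_=cv2.connectedComponentsWithStats(cv2.erode(m,np.ones((3,3))))
    for i in range(1,n):
        if S[i,4]>60: out[f"post{i}"]=(rect(C[L==i][:,:2]),np.median(Z[L==i]).round(1),S[i,:2]+S[i,2:4]//2)
    m=ok&(Z>60)&(Z<69)&(X>530)&(X<690)&(Y>-130)&(Y<270); out["housing"]=(rect(C[m][:,:2]),np.median(Z[m]).round(1))
    m=ok&(Z>108)&(Z<120)&(X>540)&(X<680)&(Y>-80)&(Y<90)
    if m.sum()>20: out["dialbar"]=(rect(C[m][:,:2]),np.median(Z[m]).round(1))
    m=(ok&(Z>44)&(Z<56)&(X>300)&(X<680)&(Y<-105)&(Y>-420)).astype(np.uint8)
    n,L,S,_=cv2.connectedComponentsWithStats(m)
    if n>1:
        i=1+S[1:,4].argmax(); out["basket"]=(rect(C[L==i][:,:2]),np.median(Z[L==i]).round(1),S[i,4])
    m=ok&(Z>15)&(Z<42)&(X>420)&(X<480)&(Y>-105)&(Y<235)
    if m.sum()>20: out["plate"]=(rect(C[m][:,:2]),np.percentile(X[m],[2,50]).round(1),np.percentile(Y[m],[1,99]).round(1))
    return out
def look(p,yaw=0,name=None):
    bot.move_to(p,down(yaw)); bot.dwell(.25); st=bot.read_state(); c=bot.read_camera("wrist")
    if name: cv2.imwrite(f"pics/{name}.png",c["image"])
    return c,st
if __name__=="__main__":
    for i in (0,1):
        c=dict(np.load(f"w{i}.npz")); print(i)
        for k,v in measure(c,c).items(): print(k,*v)
    c,d=[dict(np.load(f"w{i}.npz")) for i in(0,1)]
    for k,a,b in(("red",(169,216),(389,252)),("green",(68,216),(284,254)),("ring",(106,173),(321,207)),("stripe",(66,126),(309,159))):
        print(k,tri([(*pose(x,x),rays(x,u)[0]) for x,u in((c,a),(d,b))]).round(1))
E
python3 meas.py
```

```text
0
post1 [503.  -62.7  31.4  30.2   2. ] 85.0 [169 215]
post2 [502.3 128.   30.6  31.9   0.6] 84.9 [ 22 216]
post3 [502.   64.7  32.9  31.7  88.6] 85.0 [ 70 216]
housing [606.4  34.2 265.2 131.2  89.6] 65.1
dialbar [605.9   4.4  69.3  18.9  73.9] 113.8
basket [ 504.1 -315.3  251.2  190.7    8.9] 49.9 3072
plate [4.643e+02 6.000e+01 3.060e+01 3.042e+02 3.000e-01] [450.6 461.4] [-90.  204.6]
1
post1 [504.8 192.1  30.9  31.2  89.3] 85.0 [179 250]
post2 [503.8 129.1  30.6  31.2   1.1] 85.0 [231 251]
post3 [503.2 -60.5  31.   31.7   2.1] 85.1 [388 251]
post4 [502.8  65.3  31.3  30.9  89.6] 85.0 [284 252]
housing [606.8  65.3 326.4 130.   89.7] 65.1
dialbar [606.7   5.4  69.5  18.3  74.7] 113.8
basket [ 496.5 -265.8  252.    97.7    9.9] 49.6 1754
plate [464.7  65.9 313.   30.5  90. ] [451.3 461.6] [-82. 217.]
red [501.8 -62.2  82.7]
green [501.9  65.2  86.3]
ring [553.1  20.1  63.8]
stripe [615.2  39.2 106.9]
```

Everything agrees with the given sizes:
- **Console:** centre (606.7, 65.3), yaw -0.3°.
- **Dial:** axis (606.6, 5), bar at 74.7°, so three pips.
- **Shakers:** tops at 85 mm.

First step is to turn the dial back to the ring.

```bash
cat > dial.py <<'E'
from h import *
AX=(606.6,5.0)
def turn(a0,a1):
    """grip bar (tool x along bar, degrees) and turn from a0 to a1"""
    q=lambda a:down(np.radians(a))
    bot.move_gripper(45)
    bot.move_to((*AX,200),q(a0)); bot.servo_line((*AX,102),speed=100)
    bot.move_gripper(0,grip_force=40); print("w",bot.read_state()["grip_width"])
    n=int(np.ceil(abs(a1-a0)/15))
    for k in range(1,n+1): bot.move_to((*AX,102),q(a0+(a1-a0)*k/n))
    bot.dwell(.3); s=bot.read_state(); print("F",s["ft_force"].round(1),s["moment"].round(2),s["grip_width"])
    bot.move_gripper(45); bot.dwell(.2); bot.servo_line((*AX,200),speed=120)
E
python3 - <<'E'
from dial import *; from meas import *
turn(74.7,164.7)
bot.dwell(1.5)
bot.move_gripper(85)
c,st=look((600,70,380),0,"w2")
print(st["clock"]); 
for k,v in measure(c,st).items(): print(k,*v)
E
```

```text
w 17.726803044883784
F [-2.7  6.8  5.2] [1.27 0.44 0.01] 17.494426069341323
15.6417
post1 [504.5 192.6  31.   31.5  89.1] 85.0 [180 250]
post2 [503.8 129.1  31.6  31.5   0.8] 85.0 [232 251]
post3 [ 5.036e+02 -6.040e+01  3.100e+01  3.210e+01  4.000e-01] 85.1 [389 251]
post4 [502.6  65.2  30.3  31.2  89.8] 84.9 [285 252]
housing [606.6  65.2 326.9 130.1  89.8] 65.1
dialbar [606.2   5.2  18.7  69.   75. ] 113.8
basket [ 526.6 -256.3  251.9  103.9    9. ] 49.7 1956
plate [465.1  66.4 313.4  30.1  89.9] [451.4 461.6] [-80.4 216.9]
```

View pics/w2.png

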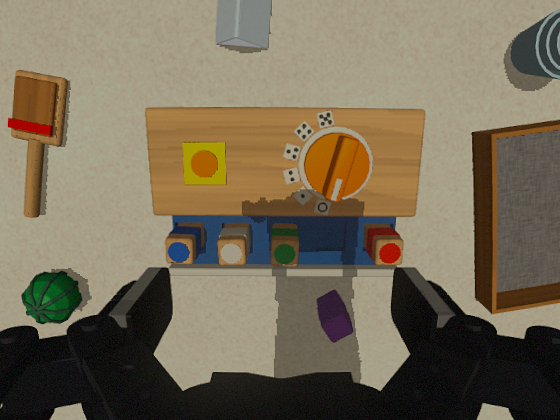

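The dial rests on the empty ring; its stripe is at (337,188) and points at the ring at (322,207). The basket has been knocked about 30 mm, with its left rim now from (473,135) to (490,310), so I'll re-measure it and then move red.

```bash
cat > pp.py <<'E'
from meas import *
def basket(name=None):
    c,st=look((560,-260,400),0,name); r,z,n=measure(c,st)["basket"]
    x,y,w,h,a=r
    if w<h: w,h,a=h,w,a-90
    a=(a+90)%180-90
    print("basket",x,y,w,h,a,z,n); return x,y,w,h,a
def pick(x,y,yaw=-0.3,z=62):
    q=down(np.radians(yaw)); bot.move_gripper(50)
    bot.move_to((x,y,190),q); bot.servo_line((x,y,z),speed=120)
    bot.move_gripper(0,grip_force=40); bot.dwell(.1)
    bot.servo_line((x,y,190),speed=150)
    w=bot.read_state()["grip_width"]; print("width",w); return w
def place(b,lx,ly=0,z=60):
    a=np.radians(b[4]); x=b[0]+lx*np.cos(a)-ly*np.sin(a); y=b[1]+lx*np.sin(a)+ly*np.cos(a)
    q=down(a); bot.move_to((x,y,190),q); print("before",bot.read_state()["grip_width"])
    h=bot.servo_line((x,y,z),speed=100,until_force=10); s=bot.read_state(); print("hit",h,s["ee_pos"].round(1),s["ft_force"].round(1))
    bot.move_gripper(55); bot.dwell(.2); bot.servo_line((x,y,190),speed=120)
E
python3 - <<'E'
from pp import *
b=basket()
pick(503.2,-61)
b=basket()
place(b,90)
b=basket("w3"); print(bot.read_state()["clock"])
E
```

```text
basket 533.4 -300.8 251.3 190.7 9.0 49.9 3594
width 33.6019510499517
basket 533.9 -300.3 250.5 191.1 8.700000000000003 50.0 2785
before 33.72761601476396
hit False [ 623.2 -286.8   60.8] [-0.2  0.2  0.4]
basket 533.4 -300.7 251.2 190.8 9.0 49.9 3477
28.1417
```

View pics/w3.png

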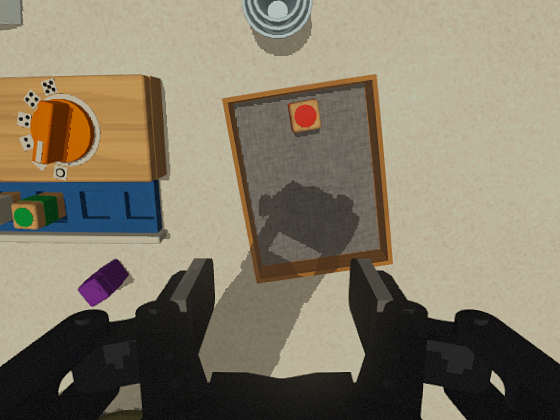

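Red stands upright in the box at (305,117). The other three come next, with a check on each one.

Run:
```python
from pp import *
for n,(x,y),lx in(("green",(502.5,65),30),("white",(503.3,128.8),-30),("blue",(504.3,192.3),-90)):
    print(n); w=pick(x,y)
    if w<30: raise SystemExit("lost")
    b=basket()
    if bot.read_state()["grip_width"]<30: raise SystemExit("lost2")
    place(b,lx)
b=basket("w4"); c,st=look((600,70,380),0,"w5")
for k,v in measure(c,st).items(): print(k,*v)
print(bot.read_state()["clock"])
cv2.imwrite("pics/w45.png",cv2.resize(np.hstack([cv2.imread("pics/w4.png"),cv2.imread("pics/w5.png")]),(800,300)))
```

```text
green
width 33.31253141313166
basket 533.6 -300.3 251.0 191.0 8.799999999999997 49.9 2775
before 33.1476658305289
hit False [ 563.5 -295.9   60.7] [ 1.6  0.6 -0.2]
white
width 33.16639569963897
basket 533.7 -300.3 250.8 190.9 8.799999999999997 49.9 2774
before 33.51641704637807
hit False [ 504.3 -305.1   60.6] [ 0.4  0.1 -1.4]
blue
width 33.62327672618664
basket 533.6 -300.3 250.9 190.9 8.700000000000003 49.9 2778
before 34.01902769397921
hit False [ 444.9 -314.1   60.6] [ 0.1 -0.5 -0.6]
basket 533.6 -300.6 251.0 190.6 8.900000000000006 49.9 3405
housing [606.7  65.4 326.7 130.1  89.7] 65.1
dialbar [606.2   5.3  18.5  69.1  75.1] 113.9
basket [ 526.1 -255.   252.2  100.8    8.9] 49.7 2045
plate [465.   66.  314.1  30.   90. ] [452.1 463.6] [-86.3 218. ]
62.45
```

View pics/w45.png

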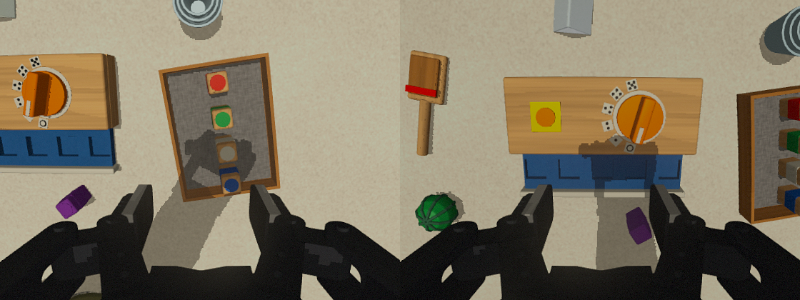

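All four shakers stand in the box and the tray is empty. The dial is still on the ring. Now push the tray home.

Run:
```python
from pp import *; from dial import turn
q=down(np.radians(-0.3)); y=85
bot.move_gripper(0)
bot.move_to((412,y,200),q); bot.servo_line((412,y,35),speed=120)
h=bot.servo_line((512,y-.5,35),speed=60,until_force=25); s=bot.read_state(); print(h,s["ee_pos"].round(1),s["ft_force"].round(1))
h=bot.servo_line((524,y-.5,35),speed=25,until_force=18); s=bot.read_state(); print(h,s["ee_pos"].round(1),s["ft_force"].round(1))
bot.servo_line((440,y,35),speed=80); bot.servo_line((420,y,200),speed=150)
c,st=look((600,70,380),0,"w6")
for k,v in measure(c,st).items(): print(k,*v)
C=cloud(c,st); m=(C[...,2]>20)&(C[...,2]<45)&(C[...,0]>440)&(C[...,0]<560)&(C[...,1]>-80)&(C[...,1]<200)
print("face x",np.percentile(C[m][:,0],[2,50,98]).round(1)); print(st["clock"])
```

```text
False [511.8  84.5  35. ] [-0.   0.5 -0.2]
True [518.2  84.5  34.5] [ 0.5  1.  -0.3]
housing [606.8  65.2 327.2 129.9  89.6] 65.1
dialbar [606.1   5.3  18.8  69.1  75.2] 113.8
basket [ 526.  -252.9  253.   100.3    9.8] 49.7 2055
face x [530.3 533.6 536.5]
71.375
```

View pics/w6.png

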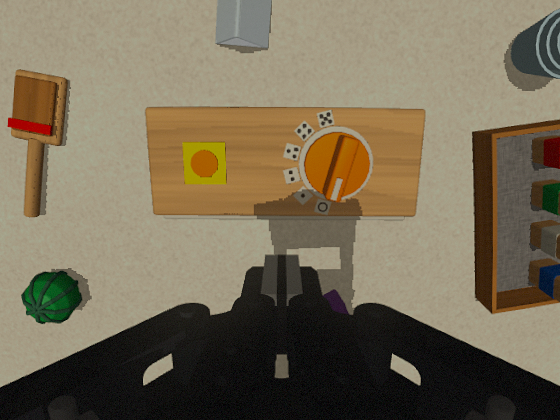

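The tray is home: its face is at x ≈ 530, as expected, and only a thin strip shows at row 218. Last, turn the dial to four.

Run:
```python
from pp import *; from dial import turn
turn(164.9,44.7)
bot.move_gripper(85)
b=basket("w7"); c,st=look((600,70,380),0,"w8")
for k,v in measure(c,st).items(): print(k,*v)
C=cloud(c,st); m=(C[...,2]>20)&(C[...,2]<45)&(C[...,0]>440)&(C[...,0]<560)&(C[...,1]>-80)&(C[...,1]<200)
print("face x",np.percentile(C[m][:,0],[2,50]).round(1)); print(st["clock"])
cv2.imwrite("pics/w78.png",cv2.resize(np.hstack([cv2.imread("pics/w7.png"),cv2.imread("pics/w8.png")]),(800,300)))
```

```text
w 17.54088976977772
F [-17.7   2.8  15.8] [ 0.58  3.07 -0.08] 17.77217286343266
basket 533.5 -301.0 251.2 191.2 9.0 49.9 3522
housing [606.7  65.1 326.9 130.1  89.7] 65.1
dialbar [606.7   5.1  70.   18.1  44.7] 113.9
basket [ 526.2 -254.3  251.8  100.3    9.1] 49.7 2053
face x [530.8 533.3]
84.3333
```

View pics/w78.png

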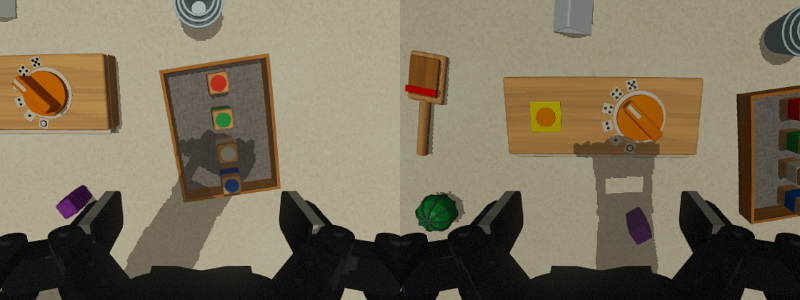

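The dial bar is at 44.7°, which is four pips, and the stripe points up-left to the four tile. The tray is shut, and all four shakers are in the flat-standing box.

```bash
python3 -c "
from rig import bot
print(bot.finish_job())"
```

```text
the job is handed in; nothing more can be done
None
```

The job is handed in: I turned the dial to the empty ring first, then moved all four shakers into the box, pushed the tray home (it stayed shut) and set the dial to four pips; the box stands flat and the bystanders were not touched.

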